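# Lock the pin board in its guarded fixture

## Task

With the fingertips, push the wooden pin board along its rails, under the guard, until it is fully home against the stop; then reach down through the window in the top of the guard and press the steel clamp lever all the way down, and take the hand out again. Do not touch the guard with any part of the robot, do not pick the board up, and leave the other things on the bench where they are.

Things in the scene. Friction and masses are not known exactly. Their poses are not given: they have to be found in the camera images.
- fixture: Dark steel base plate fixed to the bench, 12 mm thick, from x = -235 to +135 mm, y = -95 to +95 mm. Origin on the bench surface straight below the centre of the guard window; x along the rails, the way the board is pushed home (away from the robot), y left, z up. Two rails (tops z = 24 mm, x = -230 to +20 mm) leave a channel 106 mm wide, centred on y = 0, floor at z = 12 mm.
- stop_face (a point): Centre of the face of the steel end stop across the channel, at fixture x = +15 mm, z = 20 mm, hidden under the guard. The board is home when its far edge touches it.
- pin_board: Loose plywood board, 130 (x) x 100 x 18 mm, 0.2 to 0.35 kg, with rows of tiny brass studs; origin at the centre of its underside. Lies flat in the channel, parallel to it, 40 to 65 mm short of home. Home: origin at fixture x = -50 mm, near edge (to be pushed) at x = -115 mm. A level push of 1 to 5 N slides it; the force rises sharply at the stop.
- guard: Guard over the rear of the fixture, fixed to it, same origin and axes. Grey sheet top 5 mm thick, upper face z = 100 mm, x = -55 to +120, y = -87 to +87 mm, on corner posts, with clear panels at sides and front. Window in the top: 90 x 90 mm, x and y from -45 to +45 mm, over the lever's pad. The board slides in below the front panel (lower edge z = 45 mm).
- clamp_lever (a joint): Angle of the clamp lever, rad: 0 up, 0.32 fully down on its stop (starts at 0 to 0.06). Hinged about the fixture's y at fixture x = +85, z = 70 mm; its arm runs from there towards the robot to the pad under the window. Stiff hinge: 4 to 6 N down on the pad moves it and it stays where it is left.
- clamp_pad (a point): Centre of the upper face of the lever's flat steel pad, 36 (x) x 40 mm (y), at about fixture x = 0, y = 0. Height above the bench about 90 mm when up and 62 mm when fully down (38 mm below the guard's upper face), the pad then leaning 9 degrees, lower towards the robot.
- jar: Glass jar, 52 mm across, 70 mm tall, a bystander; origin at the centre of its underside.
- weight: Brass weight with a neck, 44 mm across, 58 mm tall, a bystander; origin at the centre of its underside.
- tape: Grey roll of tape lying flat, 84 mm across, 24 mm high, a bystander; origin at the centre of its underside.
- screwdriver: Screwdriver with a blue handle, 180 mm long, lying on the bench, a bystander; its x along its length.
- tub: White open plastic tub, 90 mm across, 55 mm tall, a bystander; origin at the centre of its underside.
- phone: Black phone, 145 x 72 x 9 mm, lying flat, a bystander; origin at the centre of its underside.
- tray: Grey two-compartment tray, 120 x 90 x 30 mm, a bystander; origin at the centre of its underside.
Not all that is in view belongs to the job. There is more than one size of the pin_board; the job needs the middle-sized.

How it is judged:
By the outcome, as a careful person would: the job done as asked, in the order asked, and still so for the second after the job is handed in, with the robot touching nothing.
It also fails if it takes over 45 s, if anything falls off the work surface, if the arm or the gripper's body presses on something with over 40 N, if the wrist force passes 120 N, or if a joint passes its speed limit or range.

## Robot

A 6-joint arm with a two-finger parallel gripper is mounted at the origin on the work surface. World frame = base frame: x ahead of the robot, y to its left, z up, the work surface at z = 0. Lengths are in mm, angles in rad, forces in N, time in s.
With the tool pointing down it reaches from about 375 to 900 mm from the base axis. Payload 3.1 kg.
Tool frame: the origin (TCP) lies midway between the tips of the shut fingers; the grasp point (between the pads) lies 19 mm behind it (env.pinch_z is the distance from the TCP to the grasp point, in mm); z points along the fingers, y is the direction in which the jaws open and shut (so a half turn about z gives the same grasp; the last joint's range is limited). The gripper opens to 87 mm and grips with 3 to 60 N. Pads are 19 mm wide; open, the fingers measure 117 mm over their backs; the gripper's body (75 mm by 190 mm) begins 51 mm behind the grasp point.
Start: joints at [1.083, 0.527, 1.433, -0, 1.181, -0.178], TCP at [190.502, 595.236, 222.548] pointing down, gripper open.
Joint ranges: [-3.08, 3.08], [-0.75, 2.2], [0.22, 2.44], [-1.43, 4.57], [0, 2.65], [-2.85, 2.85]. Speed limits (rad/s): [2.79, 2.79, 3.14, 3.14, 3.14, 3.14].

## Interface

Orientations are given as a rotation vector (axis times angle).
In Python, from cell import get_obs, get_image, ticket, env gives the robot as it stands.
- The arm moves only by the shell command python3 -m pendant 'ROWS' [OPENING] [FORCE]. ROWS is text: rows parted by semicolons, each of 6 numbers parted by spaces: the shift along the tool's x, y, z in units of 40 mm (1.0 is 40 mm), then the turn, a rotation vector about the tool's x, y, z in units of 6 degrees (1.0 is 6 degrees). In form: x y z rx ry rz; .... A call has 1 to 8 rows; each row shifts and turns the commanded pose from where the row before left it, along the tool's axes as they then stand; what a row does not reach is not made up. A row lasts 1/8 s, in which the tool goes at most 62.5 mm and 10.7 degrees, less where a joint would pass 70% of its speed; a pose out of reach is approached as far as the arm can. A call is refused whole if a number of a shift passes 1 or a number of a turn 1, either way. A call with a gripper value outside its range is refused whole. OPENING is the gripper's target within -1 to 1 (shut at 1, half-way at 0, fully open at -1), set as the call begins (- or left out, the last holds). The fingers move at their own pace and stop on an object; FORCE is the grip in N (left out, the last holds). Time passes only in rows, so rows that do not move let the fingers close. It gives the time, the measured TCP pose, the force and the opening at its end, in the units of the state.
- get_obs(): the state, without advancing time (a new reading comes with each control period).
- get_image(name): name is "side" or "top" or "wrist"; returns a dict with "color" (384x512x3 uint8, red, green, blue), "K" (3x3 intrinsics, pixels), "R" (3x3) and "t" (3): a world point X has camera coordinates R X + t. Camera axes: x right, y down, z forward; pixel columns grow to the right and rows downward; lengths in mm; the calibration is good to about 2 mm. A picture is of the moment at which its call begins. There is no depth.
- ticket.job_done(): hands the job in, once; it reports no verdict.
The state is a dict: "time_s": time; "joint_pos": joint angles; "dq": joint speeds; "joint_torque": joint torques, N m; "ee_pos": TCP position; "orientation": TCP orientation; "contact_force": force on the tool from outside, world axes, zero at the start; "wrist_torque": the same for the moment, N m; "width": opening from 0.0 (shut) to 1.0 (fully open).
Only numpy, scipy, OpenCV 4.12 (cv2) and the standard library are available. Lean on these libraries where they do the work, as an engineer would, in place of code of your own. Each camera call takes 0.05 s, during which the arm holds its last target. There are 200 camera calls.

## Working session

There is one attempt and no reset: what is moved stays moved. The work goes in short steps, Python scripts to look and compute and a shell command to move; the robot and the scene stay as the last step left them, time stands still between calls to the robot, and variables do not carry over. Pictures are saved under pics/ and viewed, on a budget of 10 in all, crops included, one or two more only if the job needs it, and the job is handed in when it is done.

```bash
mkdir -p pics; ls; python3 - <<'E'
from cell import get_obs,get_image
import cv2,pickle
d={}
for n in ("top","side"):
    d[n]=get_image(n); cv2.imwrite(f"pics/{n}0.png",d[n]["color"][:,:,::-1])
pickle.dump(d,open("cams.pkl","wb"))
print({k:v for k,v in get_obs().items()})
for n in d: print(d[n]["K"],d[n]["R"],d[n]["t"])
E
```

```text
pics
{'time_s': 0.1, 'joint_pos': array([ 1.08251522e+00,  5.28377127e-01,  1.43378496e+00, -1.38785295e-05,
        1.18141580e+00, -1.78486521e-01]), 'dq': array([-8.95978120e-06, -1.65256874e-03, -1.39908855e-03,  1.44063324e-03,
       -8.30196825e-04, -1.05425132e-03]), 'joint_torque': array([-7.91542243e-04, -4.40986919e+01, -1.77149427e+01,  6.34664716e-02,
        5.34954749e-02, -6.61244644e-05]), 'ee_pos': array([190.18720672, 594.65575464, 221.66365747]), 'orientation': array([-4.84573826e-01, -3.10334958e+00,  2.95268893e-03]), 'contact_force': array([0.1334054 , 0.02639492, 0.2372378 ]), 'wrist_torque': array([ 0.0459618 , -0.04412783, -0.05784103]), 'width': 0.998398208918003}
[[424.96721533   0.         249.35590908]
 [  0.         424.96721533 189.34026544]
 [  0.           0.           1.        ]] [[-0.02842721 -0.99949981  0.01385746]
 [-0.99443389  0.02687065 -0.10187842]
 [ 0.1014551  -0.01667645 -0.99470034]] [  33.78074364  548.19797441 1159.54740248]
[[447.83683759   0.         256.52095991]
 [  0.         447.83683759 185.91589169]
 [  0.           0.           1.        ]] [[ 0.7074933  -0.70670968  0.00382704]
 [-0.44824719 -0.45291764 -0.77067507]
 [ 0.54637687  0.543532   -0.63721683]] [-330.73665151  316.6010111  1059.60848623]
```

View pics/top0.png

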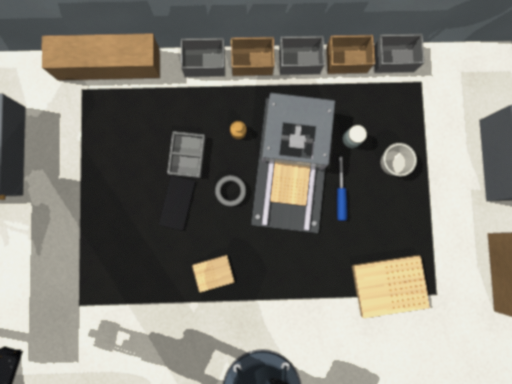

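View pics/side0.png

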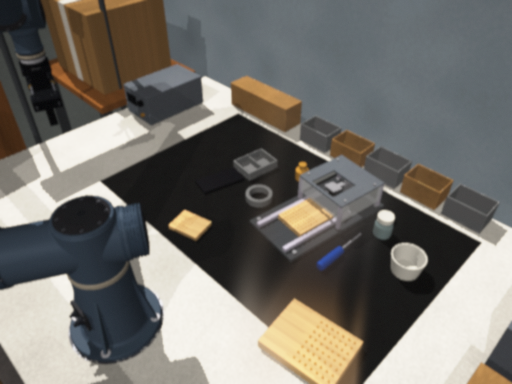

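The top view shows three boards: a small one at (213,273), one in the channel at (290,184), and a large one at (392,287). The one in the channel is the middle-sized and lies as described, so that is the target. The guard is at about (299,130) with its window at (298,138), and the rail ends are at (255,222) and (318,228). An enlarged crop will confirm the board and give the corners.

```bash
python3 - <<'E'
import pickle,cv2
d=pickle.load(open("cams.pkl","rb"))
c=d["top"]["color"][88:238,240:352,::-1]   # 150x112
a=cv2.resize(c,None,fx=4,fy=4,interpolation=cv2.INTER_CUBIC)
for i in range(0,112,20): cv2.putText(a,str(240+i),(i*4,8),0,.3,(0,255,0),1); cv2.line(a,(i*4,0),(i*4,600),(0,90,0),1)
for i in range(2,150,20): cv2.putText(a,str(88+i),(0,i*4),0,.3,(0,255,0),1); cv2.line(a,(0,i*4),(448,i*4),(0,90,0),1)
cv2.imwrite("pics/topc.png",a)
E
```

```text
(no output)
```

View pics/topc.png

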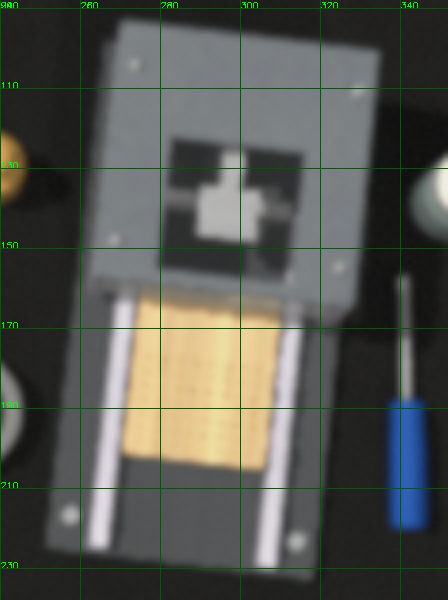

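The crop confirms a stud-marked board in the channel, with its near edge from about (270,201) to (306,205). The lever pad shows in the window. Next I fit the fixture pose.

```bash
cat > h.py <<'E'
import pickle,numpy as np
from scipy.optimize import least_squares
d=pickle.load(open("cams.pkl","rb"))
def proj(n,X):
    c=d[n];p=np.atleast_2d(X)@c["R"].T+c["t"];q=p@c["K"].T;return q[:,:2]/q[:,2:]
def fw(p,P):
    P=np.atleast_2d(P);c,s=np.cos(p[2]),np.sin(p[2])
    return np.c_[p[0]+c*P[:,0]-s*P[:,1],p[1]+s*P[:,0]+c*P[:,1],P[:,2]]
E
python3 - <<'E'
from h import *
F=np.array([[120,87,100],[120,-87,100],[-55,-87,100],[-55,87,100],[45,45,100],[45,-45,100],[-45,-45,100],[-45,45,100],[-235,95,12],[-235,-95,12]],float)
px=np.array([[120,20],[381,52],[355,308],[92,275],[172,138],[305,154],[291,283],[158,267],[45,545],[312,579]],float)
uv=px/4+[240,88]-.375
s=least_squares(lambda p:(proj("top",fw(p,F))-uv).ravel(),[650,-100,0]);p=s.x
print(p,np.degrees(p[2]));print(s.fun.reshape(-1,2).round(2))
def ray(u,z):
    c=d["top"];o=-c["R"].T@c["t"];v=c["R"].T@np.linalg.inv(c["K"])@[*u,1];return o+v*(z-o[2])/v[2]
def inv(X):
    c,s_=np.cos(p[2]),np.sin(p[2]);D=X[:2]-p[:2];return np.r_[c*D[0]+s_*D[1],-s_*D[0]+c*D[1]]
for u in ([121,454],[265,470],[193,463]): print(inv(ray(np.array(u)/4+[240,88]-.375,30)).round(1))
for u in ([200,182],[263,192],[258,243],[195,235]): print('pad',inv(ray(np.array(u)/4+[240,88]-.375,88)).round(1))
np.save("p.npy",p)
from cell import get_obs
print(fw(p,[[-200,0,20],[-115,0,20],[0,0,62]]))
E
```

```text
[ 6.69668092e+02 -1.11976054e+02 -1.50408413e-01] -8.617767244883375
[[ 0.68 -0.05]
 [-0.33 -0.11]
 [-0.51 -0.23]
 [-0.03 -0.04]
 [ 0.02 -0.54]
 [ 0.22 -0.41]
 [ 0.14  0.37]
 [-0.34  0.21]
 [-0.11  0.51]
 [ 0.29  0.29]]
[-164.9   50.3]
[-163.6  -50.5]
[-164.9   -0.2]
pad [19.1 22. ]
pad [ 17.6 -20.9]
pad [-17.4 -21.3]
pad [-17.3  21.3]
[[ 471.92609937  -82.00766481   20.        ]
 [ 555.96644623  -94.74423027   20.        ]
 [ 669.66809198 -111.97605412   62.        ]]
```

```bash
cat >> h.py <<'E'
from scipy.spatial.transform import Rotation as Ro
def go(P,n=8):
    """P: fixture-frame TCP target; prints shift/turn to it in pendant units of the present tool axes"""
    from cell import get_obs
    p=np.load("p.npy");o=get_obs();R=Ro.from_rotvec(o["orientation"])
    f=[np.cos(p[2]),np.sin(p[2])];x=-np.array([*f,0]);y=np.array([-f[1],f[0],0])
    T=Ro.from_matrix(np.c_[x,y,np.cross(x,y)])
    D=fw(p,P)[0]-o["ee_pos"]
    fx=fw(np.r_[0,0,-p[2]],[o["ee_pos"]-[p[0],p[1],0]])[0]
    print("t",round(o["time_s"],2),"fix pos",fx.round(1),"F",o["contact_force"].round(1),"w",round(o["width"],2))
    print("shift",(R.inv().apply(D)/40).round(2),"turn",np.degrees((R.inv()*T).as_rotvec()/6).round(2))
E
python3 -c "
from h import *
go([-195,0,150])"
```

```text
t 0.1 fix pos [-580.   626.8  221.7] F [0.1 0.  0.2] w 1.0
shift [-11.99 -13.94   1.81] turn [-0.02 -0.   -1.52]
```

```bash
python3 -m pendant '-1 -1 0 0 0 -0.75;-1 -1 0 0 0 -0.77;-1 -1 0 0 0 0;-1 -1 0 0 0 0;-1 -1 0 0 0 0;-1 -1 0 0 0 0;-1 -1 0 0 0 0;-1 -1 0 0 0 0' 1 20
python3 -c "
from h import *
go([-195,0,150])"
```

```text
time_s: 1.1
ee_pos: [448.2, 221.9, 222.4]
orientation: [-0.237, -3.132, -0.0]
contact_force: [0.3, 0.5, 0.8]
width: 0.174
t 1.1 fix pos [-269.   296.9  222.4] F [0.3 0.5 0.8] w 0.17
shift [-1.85 -7.42  1.81] turn [ 0. -0. -0.]
```

```bash
python3 -m pendant '-0.2 -0.9 0.2 0 0 0;-0.25 -1 0.2 0 0 0;-0.25 -1 0.25 0 0 0;-0.25 -1 0.25 0 0 0;-0.25 -1 0.25 0 0 0;-0.25 -1 0.25 0 0 0;-0.2 -1 0.2 0 0 0;-0.2 -0.5 0.2 0 0 0'
python3 -c "
from h import *
go([-195,0,60])"
```

```text
time_s: 2.1
ee_pos: [476.1, -82.2, 150.1]
orientation: [-0.24, -3.132, 0.0]
contact_force: [-0.4, 0.6, -0.2]
width: 0.004
t 2.1 fix pos [-195.8    0.5  150.1] F [-0.4  0.6 -0.2] w 0.0
shift [-0.02 -0.01  2.25] turn [-0.   -0.   -0.02]
```

Now down to z ≈ 40, then take wrist and side views to check before entering the channel.

```bash
python3 -m pendant '0 0 0.6 0 0 0;0 0 0.8 0 0 0;0 0 0.8 0 0 0;0 0 0.5 0 0 0;0 0 0 0 0 0'
python3 - <<'E'
from h import *
from cell import get_image
import cv2
go([-195,0,20])
s=get_image("side")["color"][120:280,200:420]; s=cv2.resize(s,(770,560),interpolation=cv2.INTER_CUBIC)
cv2.imwrite("pics/s1.png",s[:,:,::-1]); cv2.imwrite("pics/w1.png",get_image("wrist")["color"][:,:,::-1])
E
```

```text
time_s: 2.72
ee_pos: [475.0, -79.8, 41.1]
orientation: [-0.236, -3.129, -0.002]
contact_force: [0.3, 0.2, 0.2]
width: 0.005
t 2.73 fix pos [-197.3    2.7   41.1] F [0.3 0.2 0.2] w 0.01
shift [-0.06 -0.07  0.53] turn [ 0.01 -0.04 -0.  ]
```

View pics/s1.png

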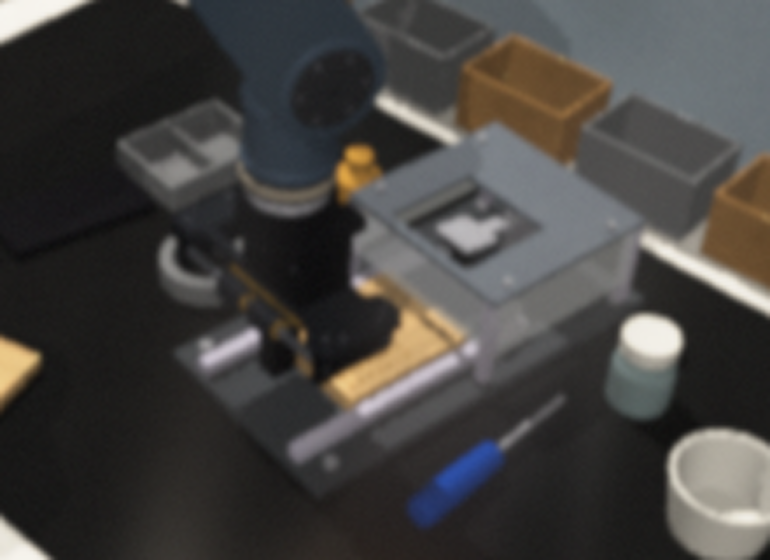

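View pics/w1.png

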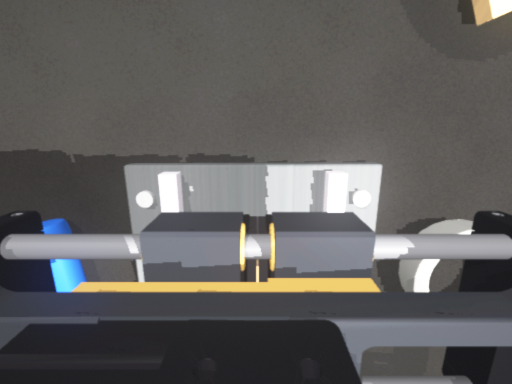

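```bash
python3 - <<'E'
from h import *
p=np.load("p.npy")
for y in (-40,-95):
  for x in (-37,37,60):
    for z in (111,160): 
      print(x,y,z,((proj("side",fw(p,[[-197+x,2.7+y,z]]))[0]-[200,120])*3.5).round())
E
```

```text
-37 -40 111 [274. 350.]
-37 -40 160 [276. 301.]
37 -40 111 [349. 310.]
37 -40 160 [354. 262.]
60 -40 111 [372. 298.]
60 -40 160 [377. 250.]
-37 -95 111 [321. 393.]
-37 -95 160 [325. 344.]
37 -95 111 [398. 351.]
37 -95 160 [404. 302.]
60 -95 111 [421. 338.]
60 -95 160 [427. 289.]
```

The side crop shows the gripper above the channel, its body edge at (400,310). That agrees with ±37 mm along x, so there is about 33 mm to the guard at the end of the push. The wrist view shows the shut fingers centred between the rails at (258,240). Next I lower and push.

```bash
python3 -m pendant '-0.05 -0.07 0.25 0 0 0;0 0 0.27 0 0 0;0 0 0 0 0 0;-0.25 0 0 0 0 0;-0.25 0 0 0 0 0;-0.25 0 0 0 0 0;-0.2 0 0 0 0 0;0 0 0 0 0 0'
python3 -c "
from h import *
go([-124.5,0,20])"
```

```text
time_s: 3.82
ee_pos: [517.0, -89.4, 21.9]
orientation: [0.236, 3.13, -0.001]
contact_force: [0.3, -0.4, -0.3]
width: 0.007
t 3.83 fix pos [-154.4   -0.6   21.9] F [ 0.3 -0.4 -0.3] w 0.01
shift [-0.75  0.01  0.05] turn [-0.01  0.03 -0.  ]
```

```bash
python3 -m pendant '-0.15 0 0.05 0 0 0;-0.15 0 0 0 0 0;-0.15 0 0 0 0 0'; python3 -m pendant '-0.1 0 0 0 0 0;-0.05 0 0 0 0 0'
python3 -c "
from h import *
go([-124.5,0,20])"
```

```text
time_s: 4.2
ee_pos: [533.9, -91.9, 19.6]
orientation: [0.237, 3.132, -0.0]
contact_force: [-0.9, 1.1, -0.8]
width: 0.005
time_s: 4.45
ee_pos: [539.4, -92.7, 19.7]
orientation: [0.236, 3.133, -0.0]
contact_force: [-1.5, -1.1, 1.0]
width: 0.008
t 4.45 fix pos [-131.7   -0.4   19.7] F [-1.5 -1.1  1. ] w 0.01
shift [-0.18  0.01 -0.01] turn [-0.  0. -0.]
```

```bash
for i in 1 ; do python3 -m pendant '-0.05 0 0 0 0 0;-0.05 0 0 0 0 0;-0.04 0 0 0 0 0'; done; python3 -m pendant '-0.03 0 0 0 0 0'
python3 - <<'E'
from h import *
from cell import get_image
import cv2
go([-124.5,0,20])
s=get_image("side")["color"][140:240,250:390]; s=cv2.resize(s,(770,550),interpolation=cv2.INTER_CUBIC)
cv2.imwrite("pics/s2.png",s[:,:,::-1])
E
```

```text
time_s: 4.82
ee_pos: [544.6, -93.4, 19.7]
orientation: [-0.236, -3.132, 0.0]
contact_force: [-2.4, -0.5, 1.3]
width: 0.004
time_s: 4.95
ee_pos: [544.6, -93.4, 19.7]
orientation: [-0.235, -3.13, -0.0]
contact_force: [-5.3, -1.9, 3.3]
width: 0.006
t 4.95 fix pos [-126.4   -0.4   19.7] F [-5.3 -1.9  3.3] w 0.01
shift [-0.05  0.01 -0.01] turn [ 0.   -0.03  0.  ]
```

View pics/s2.png

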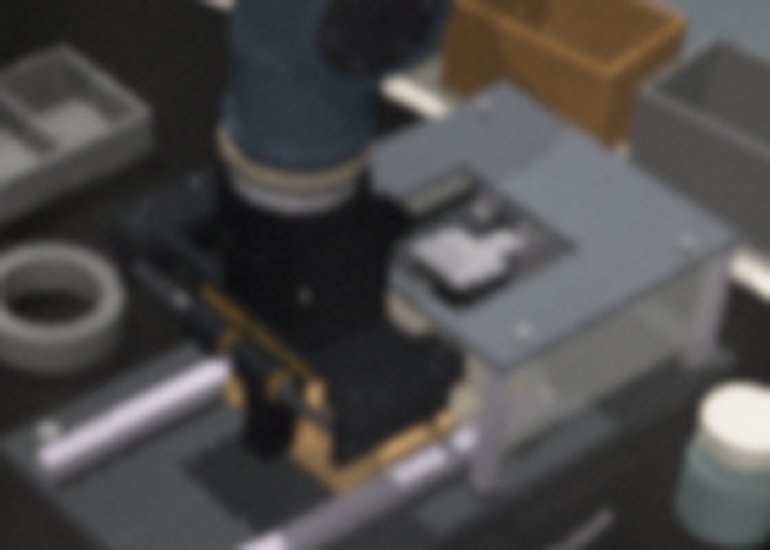

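The fingers are against the board's near edge at crop (270,440), the body is clear of the guard, and the force is rising with no motion. I'll press on until the force rises sharply.

```bash
python3 -m pendant '-0.05 0 0 0 0 0;-0.03 0 0 0 0 0';python3 -m pendant '-0.05 0 0 0 0 0;-0.03 0 0 0 0 0'; python3 -c "
from h import *
go([-124.5,0,20])"
```

```text
time_s: 5.25
ee_pos: [544.7, -93.4, 19.7]
orientation: [-0.234, -3.124, -0.002]
contact_force: [-11.8, -2.6, 8.1]
width: 0.009
time_s: 5.5
ee_pos: [544.7, -93.2, 19.5]
orientation: [-0.233, -3.117, -0.003]
contact_force: [-16.0, -1.9, 11.8]
width: 0.003
t 5.5 fix pos [-126.3   -0.2   19.5] F [-16.   -1.9  11.8] w 0.0
shift [-0.05  0.   -0.01] turn [ 0.01 -0.15  0.01]
```

Stalled at 16 N, with no motion over the last 5 mm of command: the board is home. I retreat, rise, and photograph it from clear.

```bash
python3 -m pendant '0.2 0 0 0 0 0;0.4 0 0 0 0 0;0.4 0 0 0 0 0;0 0 -0.6 0 0 0;0 0 -1 0 0 0;0 0 -1 0 0 0;0 0 -1 0 0 0;0 0 -0.6 0 0 0'
python3 - <<'E'
from h import *
from cell import get_image
import cv2
go([-2,0,150])
cv2.imwrite("pics/w3.png",get_image("wrist")["color"][:,:,::-1])
s=get_image("side")["color"][140:240,250:390]; s=cv2.resize(s,(770,550),interpolation=cv2.INTER_CUBIC)
cv2.imwrite("pics/s3.png",s[:,:,::-1])
E
```

```text
time_s: 6.5
ee_pos: [515.1, -89.2, 190.5]
orientation: [0.236, 3.125, -0.003]
contact_force: [-0.4, 0.2, -0.4]
width: 0.006
t 6.5 fix pos [-156.2   -0.6  190.5] F [-0.4  0.2 -0.4] w 0.01
shift [-3.85  0.02  1.04] turn [-0.01  0.07 -0.  ]
```

View pics/s3.png

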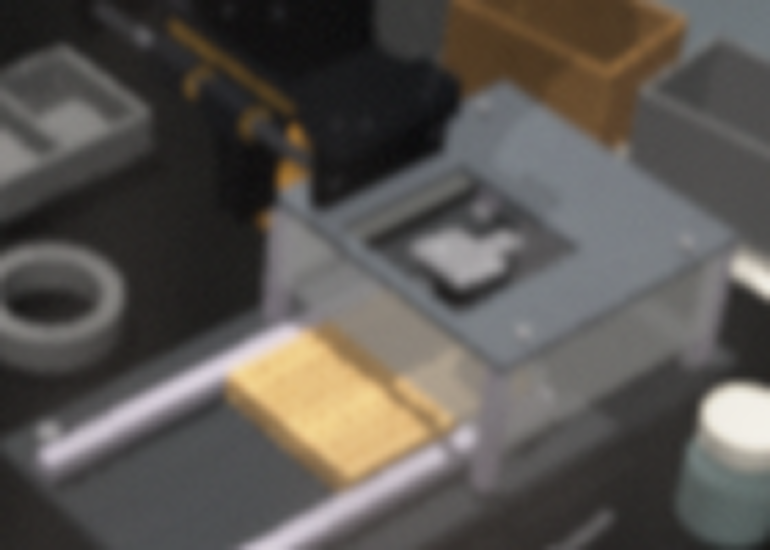

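```bash
python3 - <<'E'
from h import *
p=np.load("p.npy")
for x in (-115,-118,-122):
  for y in (50,-50): print(x,y,((proj("side",fw(p,[[x,y,30]]))[0]-[250,140]+.4)*5.5).round(),end=' ')
for P in ([-55,-87,100],[-55,87,100],[120,-87,100],[-230,59,24]): print(P,((proj("side",fw(p,[P]))[0]-[250,140]+.4)*5.5).round())
E
```

```text
-115 50 [224. 369.] -115 -50 [349. 475.] -118 50 [220. 371.] -118 -50 [345. 478.] -122 50 [214. 374.] -122 -50 [339. 481.] [-55, -87, 100] [501. 367.]
[-55, 87, 100] [273. 192.]
[120, -87, 100] [739. 236.]
[-230, 59, 24] [ 42. 456.]
```

The side view shows the board's near corners at crop (228,378) and (345,487). Home predicts (224,369) and (349,475), about 2 image pixels off, and the guard corners show a similar offset, so it agrees with home. Now over the window.

```bash
python3 -m pendant '-0.7 0 0 0 0.07 0;-1 0 0 0 0 0;-1 0 0 0 0 0;-0.8 0 0 0 0 0;-0.35 0 0 0 0 0;0 0 0.4 0 0 0;0 0 0.6 0 0 0;0 0 0 0 0 0'
python3 -c "
from h import *
go([-1,0,95])"
```

```text
time_s: 7.6
ee_pos: [661.3, -110.6, 142.9]
orientation: [-0.235, -3.118, -0.004]
contact_force: [0.1, 0.1, -0.2]
width: 0.004
t 7.6 fix pos [-8.500e+00  1.000e-01  1.429e+02] F [ 0.1  0.1 -0.2] w 0.0
shift [-0.2  -0.    1.19] turn [ 0.02 -0.15 -0.  ]
```

```bash
python3 -m pendant '-0.2 0 0 0 -0.15 0;0 0 0 0 0 0;0 0 0.4 0 0 0;0 0 0.5 0 0 0;0 0 0 0 0 0'
python3 - <<'E'
from h import *
from cell import get_image
import cv2
go([-1,0,62])
s=get_image("side")["color"][140:240,250:390]; s=cv2.resize(s,(770,550),interpolation=cv2.INTER_CUBIC)
cv2.imwrite("pics/s4.png",s[:,:,::-1])
E
```

```text
time_s: 8.22
ee_pos: [670.5, -112.2, 107.6]
orientation: [0.236, 3.13, 0.001]
contact_force: [-0.4, -0.2, -0.6]
width: 0.005
t 8.22 fix pos [ 9.000e-01 -1.000e-01  1.076e+02] F [-0.4 -0.2 -0.6] w 0.0
shift [0.05 0.   1.14] turn [ 0.01  0.02 -0.  ]
```

View pics/s4.png

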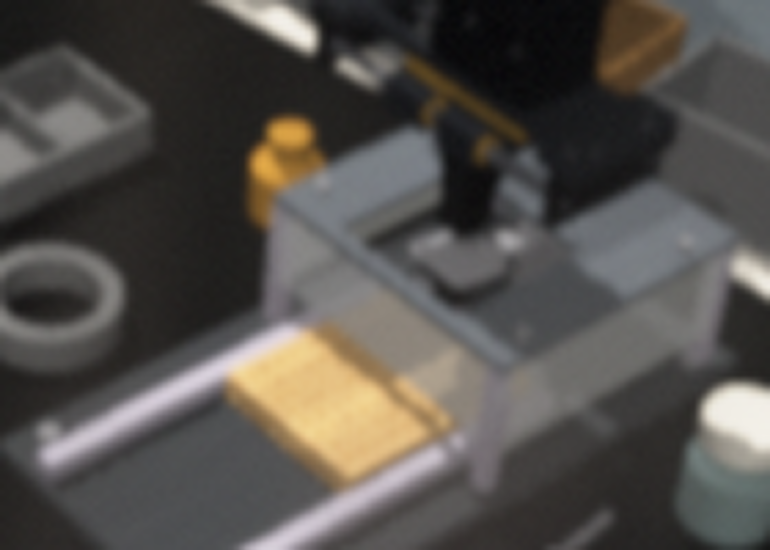

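The fingers are centred in the window over the pad at crop (470,225), and the body is well above the guard. Next I press down.

```bash
python3 -m pendant '0 0 0.25 0 0 0;0 0 0.25 0 0 0;0 0 0.2 0 0 0';python3 -m pendant '0 0 0.15 0 0 0;0 0 0.1 0 0 0'; python3 -c "
from h import *
go([-1,0,62])"
```

```text
time_s: 8.65
ee_pos: [672.1, -112.8, 82.4]
orientation: [0.236, 3.127, -0.001]
contact_force: [-3.5, 1.2, 4.1]
width: 0.006
time_s: 8.9
ee_pos: [671.9, -112.7, 72.4]
orientation: [0.236, 3.127, -0.001]
contact_force: [-3.2, -0.2, 5.1]
width: 0.003
t 8.9 fix pos [ 2.3 -0.4 72.4] F [-3.2 -0.2  5.1] w 0.0
shift [0.09 0.01 0.26] turn [ 0.    0.06 -0.  ]
```

```bash
python3 -m pendant '0 0 0.1 0 0 0;0 0 0.1 0 0 0';python3 -m pendant '0 0 0.05 0 0 0;0 0 0.05 0 0 0';python3 -m pendant '0 0 0.05 0 0 0;0 0 0.05 0 0 0'; python3 -c "
from h import *
go([-1,0,62])"
```

```text
time_s: 9.15
ee_pos: [672.7, -112.8, 64.6]
orientation: [0.236, 3.125, -0.001]
contact_force: [-4.7, -1.0, 4.3]
width: 0.005
time_s: 9.4
ee_pos: [672.8, -112.8, 63.8]
orientation: [0.235, 3.125, -0.001]
contact_force: [-10.9, 1.8, 24.9]
width: 0.004
time_s: 9.65
ee_pos: [672.9, -112.9, 63.3]
orientation: [0.235, 3.125, -0.002]
contact_force: [-16.0, 2.7, 41.4]
width: 0.004
t 9.65 fix pos [ 3.3 -0.4 63.3] F [-16.    2.7  41.4] w 0.0
shift [0.11 0.01 0.03] turn [-0.01  0.08  0.01]
```

The force rose sharply to 41 N at z ≈ 63, so the lever is on its stop. I take the hand straight out and away.

```bash
python3 -m pendant '0 0 -0.3 0 0 0;0 0 -0.8 0 0 0;0 0 -1 0 0 0;0 0 -1 0 0 0;0 0 -0.8 0 0 0;0 0 -0.3 0 0 0;0 0 0 0 0 0'; python3 -m pendant '0.8 0 0 0 0 0;1 0 0 0 0 0;1 0 0 0 0 0;1 0 0 0 0 0;1 0 0 0 0 0;0.5 0 0 0 0 0;0 0 0 0 0 0'
python3 - <<'E'
from h import *
from cell import get_image
import cv2
go([-200,0,200])
s=get_image("side")["color"][140:240,250:390]; s=cv2.resize(s,(770,550),interpolation=cv2.INTER_CUBIC)
cv2.imwrite("pics/s5.png",s[:,:,::-1])
E
```

```text
time_s: 10.52
ee_pos: [672.6, -112.9, 224.8]
orientation: [0.236, 3.122, -0.001]
contact_force: [-0.5, 0.1, -0.3]
width: 0.007
time_s: 11.4
ee_pos: [460.2, -80.1, 221.6]
orientation: [0.237, 3.128, 0.001]
contact_force: [0.8, -0.6, -0.1]
width: 0.004
t 11.4 fix pos [-2.119e+02  1.000e-01  2.216e+02] F [ 0.8 -0.6 -0.1] w 0.0
shift [-0.29 -0.    0.54] turn [ 0.01  0.05 -0.01]
```

View pics/s5.png

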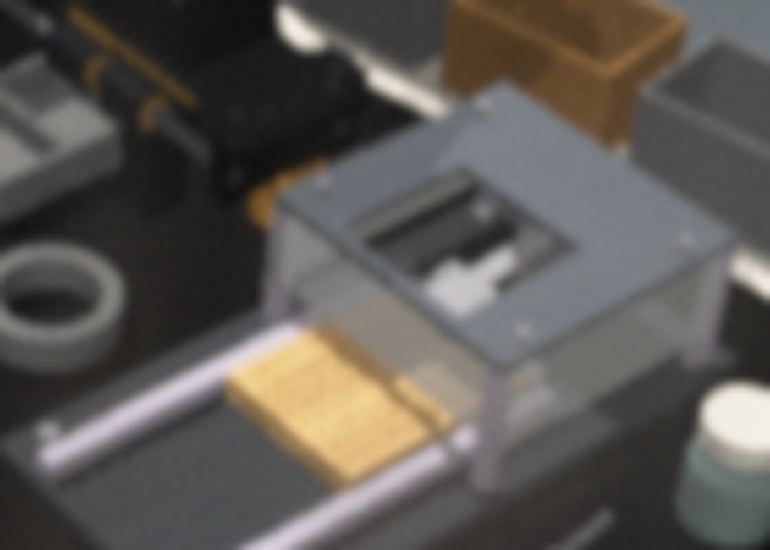

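The pad now sits low at crop (465,290) and has stayed there, the board is unchanged at (228,378)/(345,487), and the hand is clear. Handing in.

```bash
python3 -c "
from cell import ticket
print(ticket.job_done())"
```

```text
the job is handed in; nothing more can be done
None
```

I pushed the middle-sized board about 49 mm along the rails with the shut fingertips until it was home. I then pressed the clamp lever down through the window and took the hand out. The job was handed in at about 11.4 s.

- **Board:** the fingers stalled at 16 N with no movement over the last few millimetres commanded. In the side view the near edge lies where home predicts, to about 2 image pixels; the guard's corners are off by about 1 pixel the same way. The far edge against the stop is hidden under the guard, so I could not see it directly.
- **Lever:** the force rose sharply to 41 N with the fingertips at z = 63 mm, against the expected 62 mm. That force was on the fingertips. The last picture shows the pad low and staying there.
- **Surroundings:** I saw no contact with the guard in the pictures. I took no final overall view of the bench, so not all the bystanders were checked at the end. The tape and the jar look unmoved in the last side crop.

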